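Clear the carving board and hang up the scraper

TASK

Clear the carving board: first set the plaster carving down gently, upright, in the middle of the cork pad, then take the scraper from its sloping rest and with it push all five wood chips off the end of the board into the metal trough. Finish by hanging the scraper by its handle on both prongs of the stand. Do not touch the chips with the fingers, keep the carving upright, and leave the clay pot alone.

Things in the scene. Friction and masses are not known exactly. Their poses are not given: they have to be found in the camera images.
- board: Fixed plywood carving board, 270 mm (x from -140 to +130 mm) by 234 mm (y), flat top 50 mm above the table. Two rails along its long sides (inner faces at y = +-105 mm) stand 14 mm above the top; the ends are open. A metal trough adjoins the far end (+x). Origin on the table, z up, +x along the rails towards the trough.
- trough (a point): Centre of the inner floor of the open metal trough at the board's far end, 45 mm below the board's top. Inside it is 111 mm along x (from the board's end to the outer wall) and 226 mm along y; its walls are as high as 56 mm above the table. Axes as the board.
- carving: Loose white plaster animal on a plywood base, standing on the board, 84 mm long (x, head at +x), 40 wide, 76 high, about 250 g. Base 84 x 40 x 12 mm; the body above is a rounded block 30 mm wide (y), z = 12 to 52 mm, x = -37 to +29 mm, good to grip across y. Origin at the centre of the underside, z up.
- pad: Fixed square cork pad, 130 x 130 mm, 8 mm thick, lying on the table to the left or right of the board's far half. Origin at the centre of its underside, z up.
- scraper: Loose scraper, 250 g: wooden block with rubber edge, 190 mm long (y), 24 thick (x), 40 high (z), and a strap handle above: a bar along y, 16 mm thick (x), from z = 86 to 102 mm, on two end posts; the window under it is 170 mm wide and 46 high. Origin at the centre of the block's underside, z towards the handle. It starts in its rest, leaning 35 degrees from vertical towards its -x.
- scraper_bar (a point): Centre of the scraper's handle bar, 94 mm above its underside, axes as the scraper.
- cradle: Fixed plywood rest that holds the scraper at the start, base 110 x 160 mm, left or right of the board's near half. Its back plate and ledge slope 35 degrees and hold the lowest 42 mm of the scraper, with a 12 mm lip before it: pull the scraper out along its own z. Origin at the base's centre on the table, z up; the handle leans to its -x.
- stand: Fixed steel stand, base 120 x 150 mm, 12 high, on the other side from the rest. Posts at x = +42 mm, y = +-45 mm carry two level prongs of 10 mm round bar running to x = -30 mm, axis 140 mm above the table, then turned up to tips at x = -36 mm, 156 mm high. Between them only a low bar (40 mm high) at the posts. Origin on the table, z up; the prongs point to -x.
- prongs (a point): Point midway between the two prongs at the height of their upper side (145 mm above the table), axes as the stand. The handle bar hangs on the prongs with its centre 8 mm above this point.
- chip_a: Loose chip of pale wood on the board, about 56 x 22 x 10 mm, 20 g. Origin at the centre of its underside, x along its length.
- chip_b: Loose chip of pale wood on the board, about 50 x 26 x 12 mm, 20 g. Origin at the centre of its underside, x along its length.
- chip_c: Loose chip of pale wood on the board, about 48 x 24 x 9 mm, 20 g. Origin at the centre of its underside, x along its length.
- chip_d: Loose chip of pale wood on the board, about 56 x 20 x 11 mm, 20 g. Origin at the centre of its underside, x along its length.
- chip_e: Loose chip of pale wood on the board, about 52 x 24 x 10 mm, 20 g. Origin at the centre of its underside, x along its length.
- pot: Loose small terracotta pot, 68 mm across, 70 mm high, on the table on the other side of the board from the cork pad. Leave it alone. Origin at the centre of its underside.

How it is judged:
By the outcome, as a careful person would: the job done as asked, in the order asked, and still so for the second after the job is handed in, with the robot touching nothing.
It also fails if it takes over 72 s, if anything falls off the work surface, if the arm or the gripper's body presses on something with over 40 N, if the wrist force passes 120 N, or if a joint passes its speed limit or range.

ROBOT

A 6-joint arm with a two-finger parallel gripper is mounted at the origin on the work surface. World frame = base frame: x ahead of the robot, y to its left, z up, the work surface at z = 0. Lengths are in m, angles in rad, forces in N, time in s.
With the tool pointing down it reaches from about 0.275 to 0.725 m from the base axis. Payload 15.9 kg.
Tool frame: the origin (TCP) lies at the very end of the fingers, on their centre line; the grasp point (between the pads) lies 19 mm behind it (ctrl.grip_point_offset is the distance from the TCP to the grasp point, in m); z points along the fingers, y is the direction in which the jaws open and shut (so a half turn about z gives the same grasp; the last joint's range is limited). The gripper opens to 85 mm and grips with 20 to 120 N. Pads are 22 mm wide; open, the fingers measure 114 mm over their backs; the gripper's body (76 mm by 85 mm) begins 54 mm behind the grasp point. The pads swing forward as they close: fully open they stand 13 mm farther back than shut.
Start: joints at [-1.245, 0.213, -0.034, 1.323, 0, 1.571], TCP at [0.16, -0.474, 0.231] pointing down, gripper open.
Joint ranges: [-2.98, 2.98], [-0.74, 1.72], [-1.14, 1.35], [-2.1, 2.04], [-1.57, 1.44], [-3.14, 3.14]. Speed limits (rad/s): [1.89, 1.89, 2.39, 2.57, 3.14, 3.14].

INTERFACE

Orientations are given as [roll, pitch, yaw] about the fixed x, y, z axes, in that order (R = Rz(yaw) Ry(pitch) Rx(roll)).
In Python, from plant import ctrl, capture, order gives the robot as it stands.
- The arm moves only by the shell command python3 -m crank 'ROWS' [FORCE]. ROWS is JSON, a list of rows, each an object with "grip": the closure in counts, from 0 (fully open) to 255 (shut); "dp": the shift along the tool's x, y, z in cm, a list of three; "rot": the turn, a rotation vector about the tool's x, y, z in rad, a list of three. In form: [{"grip": grip, "dp": [dx, dy, dz], "rot": [rx, ry, rz]}, ...]. A call has 1 to 8 rows; each row is the pose to reach, as a shift and turn from the pose measured when the call began, along the tool's axes at that moment; what a row does not reach only later rows make up. A row lasts 1/12 s, in which the tool goes at most 41.7 mm and 7.16 degrees, less where a joint would pass 70% of its speed; a pose out of reach is approached as far as the arm can. A call with a gripper value outside its range is refused whole. The fingers move at their own pace and stop on an object; FORCE is the grip in N (left out, the last holds). Time passes only in rows, so rows that repeat a pose let the fingers close. It gives the time, the measured TCP pose, the force and the opening at its end, in the units of the state.
- ctrl.read_state(): the state, without advancing time (a new reading comes with each control period).
- capture(name): name is "side" or "top"; returns a dict with "frame" (420x560x3 uint8, red, green, blue), "z_map" (420x560 float32, m along the optical axis (not along the pixel's ray), 0 where there is no reading), "fx", "fy", "cx", "cy" (pixels), "k1" (the pictures are not rectified: a ray, as slopes to the right and down, at radius r is drawn at 1 + k1 r^2 times it, then the intrinsics apply), "R" (3x3) and "t" (3): a world point X has camera coordinates R X + t. Camera axes: x right, y down, z forward; pixel columns grow to the right and rows downward; lengths in m; the calibration is good to about 2 mm. A picture is of the moment at which its call begins.
- order.hand_in(): hands the job in, once; it reports no verdict.
The state is a dict: "time": time; "joint_pos": joint angles; "qd": joint speeds; "joint_torque": joint torques, N m; "tcp_pos": TCP position; "ee_rot": TCP orientation; "wrist_force": force on the tool from outside, world axes, zero at the start; "moment": the same for the moment, N m; "finger_gap": finger opening in m.
Only numpy, scipy, OpenCV 4.12 (cv2) and the standard library are available. Lean on these libraries where they do the work, as an engineer would, in place of code of your own. Each camera call takes 0.05 s, during which the arm holds its last target. There are 200 camera calls.

## Working session

There is one attempt and no reset: what is moved stays moved. The work goes in short steps, Python scripts to look and compute and a shell command to move; the robot and the scene stay as the last step left them, time stands still between calls to the robot, and variables do not carry over. Pictures are saved under pics/ and viewed, about 8 in all and at most 12, crops included, and the job is handed in when it is done.

```bash
ls; mkdir -p pics; cat > h.py <<'E'
import numpy as np, cv2
from plant import ctrl, capture, order
from scipy.spatial.transform import Rotation as Ro
def cloud(c):
    z=c["z_map"]; v,u=np.mgrid[0:420,0:560]
    a=(u-c["cx"])/c["fx"]; b=(v-c["cy"])/c["fy"]; x,y=a.copy(),b.copy()
    for _ in range(8):
        s=1+c["k1"]*(x*x+y*y); x=a/s;y=b/s
    P=np.stack([x*z,y*z,z],-1)
    W=(P-np.asarray(c["t"]))@np.asarray(c["R"])
    W[z==0]=np.nan
    return W
def save(c,n,crop=None,s=1.4):
    im=c["frame"][...,::-1]
    if crop: u0,v0,u1,v1=crop; im=im[v0:v1,u0:u1]
    cv2.imwrite("pics/"+n,cv2.resize(im,None,fx=s,fy=s,interpolation=cv2.INTER_CUBIC))
E
python3 - <<'E'
from h import *
for n in ("top","side"):
    c=capture(n); save(c,n+"0.png"); np.save(n+"0.npy",cloud(c)); np.save(n+"0f.npy",c["frame"])
print(c["R"],c["t"]); s=ctrl.read_state(); print(s)
E
```

```text
pics
[[ 0.99639315 -0.08281824  0.01848855]
 [-0.0415726  -0.66636074 -0.74446966]
 [ 0.07397571  0.74101586 -0.66740025]] [-0.5536018   0.10821694  0.98240194]
{'time': 0.1, 'joint_pos': array([-1.24497007e+00,  2.13299183e-01, -3.49788381e-02,  1.32350620e+00,
        8.67375363e-06,  1.57079577e+00]), 'qd': array([-0.00014324, -0.00093154,  0.0021903 , -0.00069718,  0.00022902,
        0.00036987]), 'joint_torque': array([ 1.51653348e-03, -6.87247324e+01,  4.87807417e+01,  1.22759643e-02,
       -9.36223216e-06, -4.48048297e-05]), 'tcp_pos': array([ 0.15995097, -0.47340394,  0.23087648]), 'ee_rot': array([-3.14060476e+00, -8.67429893e-06,  3.25826805e-01]), 'wrist_force': array([ 0.49558148,  0.92378008, -0.34931572]), 'moment': array([ 0.00948744, -0.03165728, -0.00902504]), 'finger_gap': 0.08552867557900505}
```

View pics/top0.png

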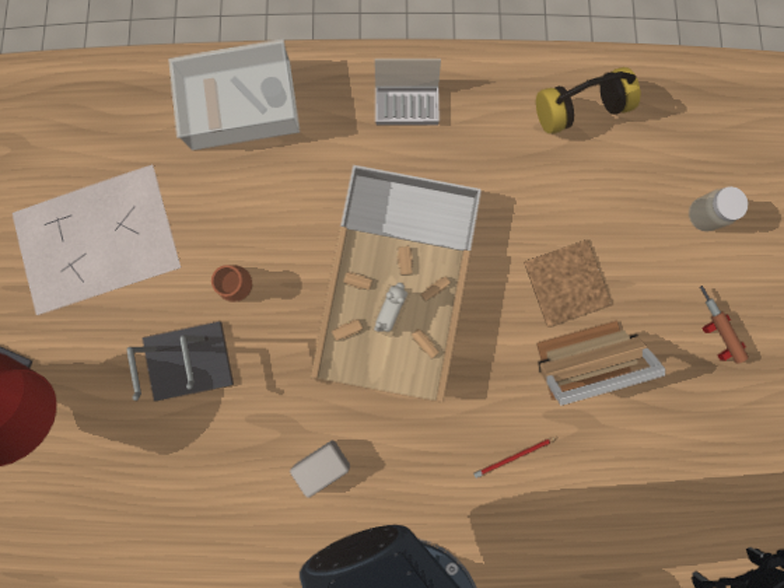

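View pics/side0.png

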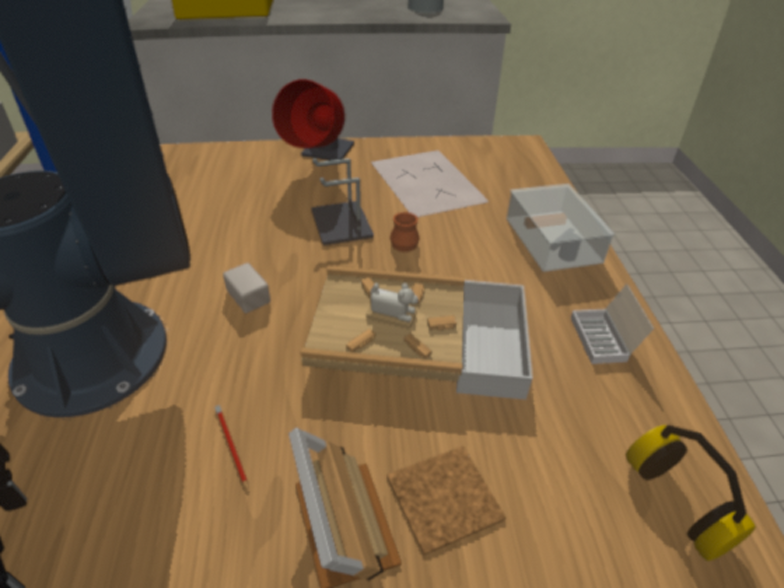

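The top view shows the board at (395,300), the trough above it, the carving at (391,307), the pad at (568,283), the scraper in its rest at (600,365), the stand at (185,360) and the pot at (232,283). The five chips are at (405,260), (358,281), (436,288), (348,329) and (426,344). All positions are in the 1.4x pictures.

```bash
python3 - <<'E'
from h import *
W=np.load("top0.npy"); F=np.load("top0f.npy")
def w(u,v):
    u=int(round(u/1.4));v=int(round(v/1.4)); return np.nanmedian(W[v-1:v+2,u-1:u+2].reshape(-1,3),0).round(4)
for n,p in dict(railL0=(318,377),railL1=(344,230),railR0=(444,397),railR1=(470,250),trTL=(356,168),trTR=(478,191),trBR=(470,247),troughfloor=(400,215),boardtop=(385,365),pad=(568,283),
 padTL=(527,263),padT=(588,243),padR=(611,302),padB=(550,324),base_st=(215,375),stA=(146,338),stB=(222,324),stC=(232,384),stD=(156,399),prL0=(137,393),prL1=(133,352),prR0=(188,383),prR1=(184,340),barL=(562,398),barR=(660,371),barM=(610,384)).items(): print(n,w(*p))
x,y,z=W[...,0],W[...,1],W[...,2]
def box(m,name):
    pts=W[m][:,:2].astype(np.float32)
    if len(pts)<10: print(name,len(pts));return
    r=cv2.minAreaRect(pts*1000); print(name,len(pts),np.round(r[0],1),np.round(r[1],1),round(r[2],1),'z',np.nanmedian(z[m]).round(4))
v,u=np.mgrid[0:420,0:560]; u=u*1.4;v=v*1.4
reg=lambda a,b,c,d:(u>a)&(u<c)&(v>b)&(v<d)
box(reg(515,235,620,330)&(z>0.004)&(z<0.013),'pad')
box(reg(360,270,420,345)&(z>0.070)&(z<.14),'carv>70')
box(reg(360,270,420,345)&(z>0.1)&(z<.14),'carv>100')
box(reg(370,270,412,345)&(z>0.09)&(z<.107),'carvbody')
for n,r in dict(c1=(392,242,420,278),c2=(340,268,376,293),c3=(418,273,456,304),c4=(328,315,366,345),c5=(408,328,444,361)).items():
    m=reg(*r)&(z>0.055)&(z<.068); box(m,n)
    # by colour
box(reg(530,330,680,410)&(z>0.1),'scr>100')
box(reg(140,315,240,402)&(z>0.008)&(z<.016),'standbase')
for zz in((.125,.175),):
    box(reg(120,330,148,402)&(z>zz[0])&(z<zz[1]),'prL'); box(reg(170,325,200,402)&(z>zz[0])&(z<zz[1]),'prR')
box(reg(310,160,490,405)&(z>0.060)&(z<.068)&((u<340)|(u>455)),'rails')
box(reg(200,255,260,310)&(z>0.06),'pot')
E
```

```text
railL0 [0.4431 0.1417 0.0551]
railL1 [0.6999 0.0936 0.064 ]
railR0 [ 0.4015 -0.0824  0.0016]
railR1 [ 0.6708 -0.1374  0.0018]
trTL [0.8158 0.0743 0.0544]
trTR [ 0.7719 -0.1445  0.0566]
trBR [ 0.6763 -0.1372  0.0036]
troughfloor [ 0.737  -0.0066  0.0059]
boardtop [0.4612 0.0244 0.05  ]
pad [ 0.6082 -0.3193  0.0069]
padTL [ 0.6453 -0.2408  0.0082]
padT [ 0.6822 -0.3603  0.0074]
padR [ 0.5708 -0.4021  0.0018]
padB [ 0.5327 -0.2818  0.0097]
base_st [0.4445 0.3334 0.0132]
stA [0.5139 0.4657 0.0118]
stB [0.5391 0.325  0.0015]
stC [0.4289 0.3047 0.0036]
stD [0.401  0.4477 0.0121]
prL0 [0.4222 0.4231 0.1474]
prL1 [0.4894 0.4358 0.1371]
prR0 [0.4363 0.3386 0.1516]
prR1 [0.5072 0.3483 0.1452]
barL [ 0.4062 -0.2669  0.1203]
barR [ 0.4463 -0.4368  0.1203]
barM [ 0.4273 -0.3515  0.1213]
pad 2666 [ 610.5 -319.9] [203.  177.8] 89.1 z 0.0088
carv>70 445 [559.4  14.9] [31.6 89.3] 66.6 z 0.1033
carv>100 353 [560.3  13.7] [31.3 86.5] 69.7 z 0.1051
carvbody 270 [558.4  15.5] [29.8 87.1] 66.4 z 0.1013
c1 201 [644.2 -11.9] [34.7 53.1] 81.2 z 0.0622
c2 164 [609.5  69.7] [50.1 34.9] 82.8 z 0.0595
c3 192 [594.1 -69.8] [62.1 49.9] 86.2 z 0.0612
c4 200 [522.5  93.5] [59.9 43.9] 84.0 z 0.0603
c5 200 [497.5 -51.3] [66.3 41.4] 73.1 z 0.0603
scr>100 749 [ 429.  -352.9] [ 31.8 191.7] 12.7 z 0.1172
standbase 2172 [471.2 388.7] [121.9 150.9] 11.6 z 0.0122
prL 197 [454.8 431.9] [85.3 11.5] 11.9 z 0.144
prR 195 [472.9 343.3] [88.3 11.2] 11.1 z 0.1441
rails 684 [611.8   7.9] [221.  391.8] 21.1 z 0.0643
pot 184 [612.6 300.8] [52.9 54. ] 47.4 z 0.0695
```

```bash
python3 - <<'E'
from h import *
c=dict(frame=np.load("top0f.npy")); save(c,"top_crop.png",(220,155,350,290),4.4)
E
```

```text
(no output)
```

View pics/top_crop.png

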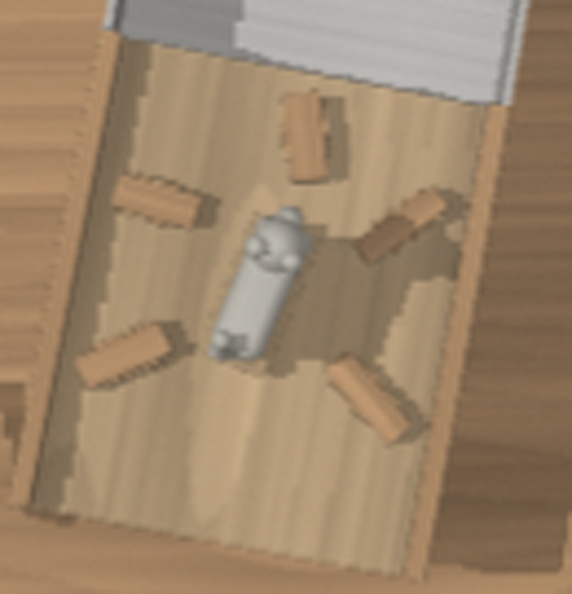

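The crop shows the carving at (255,290), head up-right. The chips are at (305,137), (158,201), (402,226), (125,355) and (370,398), all clear of the carving's flanks. I'll refine the key poses with both cameras.

```bash
cat >> h.py <<'E'
def tgt(p,R):
    s=ctrl.read_state(); Rc=Ro.from_euler('xyz',s["ee_rot"])
    print("dp",np.round(Rc.inv().apply(np.array(p)-s["tcp_pos"])*100,2),"rot",np.round((Rc.inv()*R).as_rotvec(),3))
def down(yawdeg): return Ro.from_euler('xyz',[np.pi,0,np.radians(yawdeg)])
E
python3 - <<'E'
from h import *
def lin(P):
    vx,vy,x0,y0=cv2.fitLine(P[:,:2].astype(np.float32),cv2.DIST_HUBER,0,.01,.01).ravel()
    return np.degrees(np.arctan(vy/vx)),x0,y0
for n in("top","side"):
    W=np.load(n+"0.npy"); P=W[~np.isnan(W[...,0])]; x,y,z=P.T
    a=np.radians(-10.6); ex=np.array([np.cos(a),np.sin(a)]); ey=np.array([-ex[1],ex[0]])
    B=(P[:,:2]-[.565,.012]); bx=B@ex;by=B@ey
    for s in(1,-1):
        m=(abs(bx)<.12)&(abs(by*s-.11)<.02)&(z>.0605)&(z<.067); Q=P[m]
        print(n,'rail',s,m.sum(),lin(Q),'by',np.percentile(by[m],[3,50,97]).round(4))
    m=(abs(by)<.09)&(z>.046)&(z<.054)&(abs(bx)<.2); print(n,'boardtop bx',np.percentile(bx[m],[.5,99.5]).round(4),'z',np.median(z[m]).round(4))
    m=(abs(P[:,0]-.608)<.1)&(abs(P[:,1]+.321)<.1)&(z>.005)&(z<.0105)
    r=cv2.minAreaRect((P[m][:,:2]*1000).astype(np.float32));q=np.median(P[m],0); print('pad',m.sum(),np.round(r[0],1),np.round(r[1],1),r[2],q)
    m=(np.hypot(x-.558,y-.015)<.06)&(z>.080)&(z<.106); C=P[m]
    m2=(np.hypot(x-.558,y-.015)<.055)&(z>.085)&(z<.1025);r=cv2.minAreaRect((P[m2][:,:2]*1000).astype(np.float32));print('body',m2.sum(),np.round(r[0],1),np.round(r[1],1),r[2],lin(P[m2]))
    m2=(np.hypot(x-.558,y-.015)<.06)&(z>.104)&(z<.14);print('head',np.median(P[m2],0), P[m2][:,2].max())
    m=(abs(x-.43)<.07)&(abs(y+.352)<.13)&(z>.09)&(z<.16)
    S=Ro.from_euler('ZY',[13.2,-35],degrees=True)
    L=S.inv().apply(P[m]-[.4273,-.3515,.1213]); k=abs(L[:,2])<.02
    print('bar',lin(P[m&(z>.105)])) 
    for i in range(3): print('  bar local',i,np.percentile(L[k&(abs(L[:,1])<.07) if i!=1 else k][:,i],[1,5,25,50,75,95,99]).round(4))
    T=Ro.from_euler('z',11.6,degrees=True).inv().apply(P-[.461,.387,0])
    for s in(1,-1):
        m=(abs(T[:,1]*s-.045)<.02)&(abs(T[:,0])<.07)&(z>.11)&(z<.18); Q=T[m]
        mm=abs(Q[:,0]+0)<.025
        print('prong',s,m.sum(),'x',np.percentile(Q[:,0],[2,98]).round(4),'y',np.percentile(Q[mm][:,1],[3,50,97]).round(4),'zmax',np.percentile(Q[mm][:,2],98).round(4),'yaw',lin(P[m]))
E
```

```text
top rail 1 450 (np.float32(-11.238682), np.float32(0.5832277), np.float32(0.11937)) by [0.1025 0.1089 0.1153]
top rail -1 443 (np.float32(-11.128399), np.float32(0.542836), np.float32(-0.09608326)) by [-0.1165 -0.1104 -0.1044]
top boardtop bx [-0.1471  0.1208] z 0.0506
pad 2086 [ 607.5 -320.6] [199.3 198.8] 89.91985321044922 [ 0.60290468 -0.3212557   0.0084345 ]
body 189 [546.6  20.6] [29.8 61.4] 66.47229766845703 (np.float32(-24.611008), np.float32(0.5466255), np.float32(0.020288724))
head [0.57779498 0.00888339 0.1182452 ] 0.1293636206290383
bar (np.float32(-75.87724), np.float32(0.4258101), np.float32(-0.35007402))
  bar local 0 [-0.0157 -0.013  -0.0073 -0.0014  0.0003  0.002   0.003 ]
  bar local 1 [-0.0956 -0.0879 -0.0447  0.0037  0.051   0.0876  0.092 ]
  bar local 2 [-0.0137 -0.0121 -0.0057 -0.0001  0.0015  0.0031  0.0041]
prong 1 211 x [-0.0369  0.0446] y [0.0403 0.0442 0.0501] zmax 0.1481 yaw (np.float32(10.575172), np.float32(0.46428633), np.float32(0.43256822))
prong -1 206 x [-0.0382  0.0468] y [-0.0498 -0.046  -0.0404] zmax 0.1475 yaw (np.float32(10.582566), np.float32(0
[... 483 characters left out ...]
5752), np.float32(0.5522614), np.float32(0.001467773))
head [ 0.57729849 -0.00244887  0.11444623] 0.12866083345316842
bar (np.float32(-76.16047), np.float32(0.4284077), np.float32(-0.36831325))
  bar local 0 [-0.0152 -0.014  -0.0091 -0.003  -0.0002  0.0008  0.0015]
  bar local 1 [-0.0994 -0.0976 -0.0672 -0.0224  0.029   0.0779  0.0862]
  bar local 2 [-0.0132 -0.0109 -0.0033  0.0008  0.0017  0.0028  0.0034]
prong 1 118 x [-0.0394  0.0453] y [0.0366 0.0415 0.0482] zmax 0.1473 yaw (np.float32(11.609935), np.float32(0.46040115), np.float32(0.4292489))
prong -1 124 x [-0.0396  0.0434] y [-0.0524 -0.0489 -0.0436] zmax 0.1466 yaw (np.float32(11.637217), np.float32(0.477756), np.float32(0.34040418))
```

```bash
python3 - <<'E'
from h import *
for n in("top","side"):
    W=np.load(n+"0.npy"); P=W[~np.isnan(W[...,0])]
    T=Ro.from_euler('z',-24.3,degrees=True).inv().apply(P-[.555,.0166,0])
    for a,b in((.0555,.0645),(.065,.08),(.08,.1),(.1,.105),(.11,.13)):
        m=(abs(T[:,0])<.06)&(abs(T[:,1])<.03)&(T[:,2]>a)&(T[:,2]<b);Q=T[m]
        if len(Q)>3: print(n,a,b,len(Q),'x',np.percentile(Q[:,0],[0,3,50,97,100]).round(4),'y',np.percentile(Q[:,1],[0,3,50,97,100]).round(4))
W=np.load("top0.npy");F=np.load("top0f.npy").astype(int)
m=(W[...,2]>.004)&(W[...,2]<.013)&(abs(W[...,0]-.608)<.1)&(abs(W[...,1]+.32)<.1)
# cork texture: keep biggest comp of z>0.005 after opening
k=cv2.morphologyEx(((W[...,2]>.0055)&m).astype(np.uint8),cv2.MORPH_OPEN,np.ones((5,5)))
nn,l,st,_=cv2.connectedComponentsWithStats(k); i=1+st[1:,4].argmax(); r=cv2.minAreaRect((W[l==i][:,:2]*1000).astype(np.float32)); print(r)
s=ctrl.read_state()
tgt([.5535,.0172,.18],down(-24)); tgt([.5535,.0172,.074],down(-24))
E
```

```text
top 0.0555 0.0645 115 x [-0.0579 -0.0391 -0.0071  0.041   0.0434] y [-0.023  -0.0196 -0.0144  0.0202  0.0224]
top 0.065 0.08 22 x [-0.0388 -0.0323  0.0268  0.0429  0.043 ] y [-0.0189 -0.0184 -0.0139  0.0193  0.0194]
top 0.08 0.1 84 x [-0.0401 -0.0385 -0.0142  0.016   0.0216] y [-0.0147 -0.0143  0.0001  0.015   0.0154]
top 0.1 0.105 173 x [-0.038  -0.0304 -0.0062  0.0143  0.0178] y [-0.0146 -0.0126 -0.0007  0.0119  0.0134]
top 0.11 0.13 158 x [-0.0339 -0.0298  0.0267  0.0458  0.0493] y [-0.0148 -0.0125  0.0012  0.0141  0.0163]
side 0.0555 0.0645 151 x [-0.0386 -0.0358  0.0074  0.0445  0.0449] y [-0.0244 -0.0228 -0.019   0.0092  0.0178]
side 0.065 0.08 150 x [-0.0369 -0.0278  0.0209  0.0431  0.0453] y [-0.0219 -0.019  -0.0152  0.0098  0.014 ]
side 0.08 0.1 169 x [-0.0361 -0.0306  0.0017  0.0312  0.0318] y [-0.0192 -0.018  -0.0153 -0.0011  0.0123]
side 0.1 0.105 143 x [-0.0374 -0.0333 -0.0069  0.0252  0.0473] y [-0.0179 -0.016  -0.0059  0.0087  0.0107]
side 0.11 0.13 129 x [-0.033  -0.0298  0.0294  0.0473  0.0503] y [-0.0179 -0.0163 -0.0053  0.0078  0.0126]
((603.9031372070312, -301.83721923828125), (132.16281127929688, 95.50104522705078), 20.408159255981445)
dp [ 52.99 -33.88   5.12] rot [-0.001  0.     0.745]
dp [ 52.99 -33.87  15.72] rot [-0.001  0.     0.745]
```

```bash
A='import sys'; python3 -m crank '[{"grip":0,"dp":[28,-18,2],"rot":[0,0,0.4]},{"grip":0,"dp":[53,-33.9,5],"rot":[0,0,0.745]},{"grip":0,"dp":[53,-33.9,5],"rot":[0,0,0.745]},{"grip":0,"dp":[53,-33.9,5],"rot":[0,0,0.745]},{"grip":0,"dp":[53,-33.9,5],"rot":[0,0,0.745]},{"grip":0,"dp":[53,-33.9,5],"rot":[0,0,0.745]},{"grip":0,"dp":[53,-33.9,5],"rot":[0,0,0.745]},{"grip":0,"dp":[53,-33.9,5],"rot":[0,0,0.745]}]' 30; python3 -c "
from h import *
tgt([.555,.0166,.18],down(-24))"
```

```text
time: 0.77
tcp_pos: [0.3483, -0.2393, 0.2078]
ee_rot: [-3.141, 0.001, -0.426]
wrist_force: [0.6, -0.8, 0.3]
finger_gap: 0.0856
dp [  8.24 -31.84   2.8 ] rot [-0.001  0.001 -0.007]
```

```bash
python3 -m crank '[{"grip":0,"dp":[8.2,-31.8,2.8],"rot":[0,0,0]},{"grip":0,"dp":[8.2,-31.8,2.8],"rot":[0,0,0]},{"grip":0,"dp":[8.2,-31.8,2.8],"rot":[0,0,0]},{"grip":0,"dp":[8.2,-31.8,2.8],"rot":[0,0,0]},{"grip":0,"dp":[8.2,-31.8,2.8],"rot":[0,0,0]},{"grip":0,"dp":[8.2,-31.8,2.8],"rot":[0,0,0]},{"grip":0,"dp":[8.2,-31.8,2.8],"rot":[0,0,0]},{"grip":0,"dp":[8.2,-31.8,2.8],"rot":[0,0,0]}]'; python3 -c "
from h import *
tgt([.555,.0166,.18],down(-24));tgt([.555,.0166,.074],down(-24))"
```

```text
time: 1.43
tcp_pos: [0.4594, -0.1683, 0.1857]
ee_rot: [-3.107, 0.002, -0.372]
wrist_force: [0.3, -0.2, -0.1]
finger_gap: 0.0853
dp [  2.17 -20.67   1.27] rot [-0.034  0.003  0.046]
dp [  2.19 -20.31  11.86] rot [-0.034  0.003  0.046]
```

```bash
python3 -m crank '[{"grip":0,"dp":[2.2,-20.6,1.3],"rot":[-0.034,0,0.046]},{"grip":0,"dp":[2.2,-20.6,1.3],"rot":[-0.034,0,0.046]},{"grip":0,"dp":[2.2,-20.6,1.3],"rot":[-0.034,0,0.046]},{"grip":0,"dp":[2.2,-20.6,1.3],"rot":[-0.034,0,0.046]},{"grip":0,"dp":[2.2,-20.6,1.3],"rot":[-0.034,0,0.046]},{"grip":0,"dp":[2.2,-20.6,1.3],"rot":[-0.034,0,0.046]},{"grip":0,"dp":[2.2,-20.6,1.3],"rot":[-0.034,0,0.046]},{"grip":0,"dp":[2.2,-20.6,1.3],"rot":[-0.034,0,0.046]}]'; python3 -c "
from h import *
print(ctrl.read_state()['joint_pos'],ctrl.read_state()['qd'])
tgt([.555,.0166,.18],down(-24));tgt([.555,.0166,.074],down(-24))"
```

```text
time: 2.1
tcp_pos: [0.4811, -0.169, 0.1808]
ee_rot: [-3.107, 0.004, -0.359]
wrist_force: [-0.0, -0.1, -0.6]
finger_gap: 0.0853
[-0.35950687  0.2509898  -0.11411114  1.20939366  0.03507743  3.14061276] [ 0.00247451  0.02683891  0.02839206  0.0013844   0.00038744 -0.00049958]
dp [  0.41 -19.96   0.78] rot [-0.035  0.005  0.06 ]
dp [  0.44 -19.59  11.37] rot [-0.035  0.005  0.06 ]
```

Joint 6 is at its limit, so I need the grasp half a turn round, unwinding as I go.

```bash
python3 -m crank '[{"grip":0,"dp":[0,-2,0],"rot":[0,0,-0.12]},{"grip":0,"dp":[0,-5,0.2],"rot":[0,0,-0.25]},{"grip":0,"dp":[0.2,-8,0.5],"rot":[0,0,-0.38]},{"grip":0,"dp":[0.4,-11,0.8],"rot":[-0.03,0,-0.5]},{"grip":0,"dp":[0.4,-14,0.8],"rot":[-0.03,0,-0.63]},{"grip":0,"dp":[0.4,-17,0.8],"rot":[-0.03,0,-0.75]},{"grip":0,"dp":[0.4,-20,0.8],"rot":[-0.03,0,-0.87]},{"grip":0,"dp":[0.4,-20,0.8],"rot":[-0.03,0,-1]}]'; python3 -m crank '[{"grip":0,"dp":[0,0,0],"rot":[0,0,-1]},{"grip":0,"dp":[0,0,0],"rot":[0,0,-1]},{"grip":0,"dp":[0,0,0],"rot":[0,0,-1]},{"grip":0,"dp":[0,0,0],"rot":[0,0,-1]},{"grip":0,"dp":[0,0,0],"rot":[0,0,-1]},{"grip":0,"dp":[0,0,0],"rot":[0,0,-1]},{"grip":0,"dp":[0,0,0],"rot":[0,0,-1]},{"grip":0,"dp":[0,0,0],"rot":[0,0,-1]}]'; python3 -c "
from h import *
print(ctrl.read_state()['joint_pos'])
tgt([.555,.0166,.18],down(156));tgt([.555,.0166,.074],down(156))"
```

```text
time: 2.77
tcp_pos: [0.5564, 0.0213, 0.1798]
ee_rot: [3.139, -0.015, 0.643]
wrist_force: [0.3, -0.6, -0.0]
finger_gap: 0.0854
time: 3.43
tcp_pos: [0.5564, 0.0213, 0.1798]
ee_rot: [3.128, -0.006, 1.639]
wrist_force: [0.7, 0.5, -0.5]
finger_gap: 0.0855
[ 0.03464768  0.33052145 -0.00829025  1.21813734  0.00634054  1.53694518]
dp [-0.46 -0.17 -0.02] rot [ 0.016  0.002 -1.083]
dp [-0.52 -0.32 10.58] rot [ 0.016  0.002 -1.083]
```

```bash
python3 -m crank '[{"grip":0,"dp":[-0.4,-0.2,0],"rot":[0.016,0,-1.08]},{"grip":0,"dp":[-0.4,-0.2,0],"rot":[0.016,0,-1.08]},{"grip":0,"dp":[-0.4,-0.2,0],"rot":[0.016,0,-1.08]},{"grip":0,"dp":[-0.4,-0.2,0],"rot":[0.016,0,-1.08]},{"grip":0,"dp":[-0.4,-0.2,0],"rot":[0.016,0,-1.08]},{"grip":0,"dp":[-0.4,-0.2,0],"rot":[0.016,0,-1.08]},{"grip":0,"dp":[-0.4,-0.2,0],"rot":[0.016,0,-1.08]},{"grip":0,"dp":[-0.4,-0.2,0],"rot":[0.016,0,-1.08]}]';  python3 -c "
from h import *
tgt([.555,.0166,.075],down(156))"
```

```text
time: 4.1
tcp_pos: [0.5546, 0.0171, 0.1798]
ee_rot: [3.142, 0.002, 2.639]
wrist_force: [-0.7, 0.5, -0.6]
finger_gap: 0.0851
dp [-0.04 -0.03 10.48] rot [-0.     0.002 -0.084]
```

```bash
python3 -m crank '[{"grip":0,"dp":[0,0,3],"rot":[0,0,-0.084]},{"grip":0,"dp":[0,0,6.5],"rot":[0,0,-0.084]},{"grip":0,"dp":[0,0,9.5],"rot":[0,0,-0.084]},{"grip":0,"dp":[0,0,10.5],"rot":[0,0,-0.084]},{"grip":0,"dp":[0,0,10.5],"rot":[0,0,-0.084]},{"grip":60,"dp":[0,0,10.5],"rot":[0,0,-0.084]},{"grip":255,"dp":[0,0,10.5],"rot":[0,0,-0.084]},{"grip":255,"dp":[0,0,10.5],"rot":[0,0,-0.084]}]' 35; python3 -m crank '[{"grip":255,"dp":[0,0,0],"rot":[0,0,0]},{"grip":255,"dp":[0,0,0],"rot":[0,0,0]},{"grip":255,"dp":[0,0,0],"rot":[0,0,0]},{"grip":255,"dp":[0,0,0],"rot":[0,0,0]},{"grip":255,"dp":[0,0,0],"rot":[0,0,0]}]';  python3 -c "
from h import *
tgt([.555,.0166,.075],down(156))"
```

```text
time: 4.77
tcp_pos: [0.556, 0.0171, 0.0767]
ee_rot: [3.14, 0.004, 2.723]
wrist_force: [-0.6, -0.2, 0.0]
finger_gap: 0.0518
time: 5.18
tcp_pos: [0.557, 0.017, 0.0782]
ee_rot: [3.14, 0.007, 2.723]
wrist_force: [-1.8, 0.0, 11.6]
finger_gap: 0.0293
dp [ 0.17 -0.12  0.32] rot [0.002 0.007 0.   ]
```

```bash
python3 -m crank '[{"grip":255,"dp":[0,0,-1],"rot":[0,0,0]},{"grip":255,"dp":[0,0,-2.5],"rot":[0,0,0]},{"grip":255,"dp":[0,0,-5],"rot":[0,0,0]},{"grip":255,"dp":[0,0,-7],"rot":[0,0,0]},{"grip":255,"dp":[0,0,-8],"rot":[0,0,0]},{"grip":255,"dp":[0,0,-8],"rot":[0,0,0]}]';  python3 -c "
from h import *
tgt([.608,-.3214,.15],down(156))"
```

```text
time: 5.68
tcp_pos: [0.5578, 0.0172, 0.1609]
ee_rot: [3.138, 0.01, 2.723]
wrist_force: [-0.1, 0.5, -3.9]
finger_gap: 0.0294
dp [-18.34 -28.9    1.17] rot [0.004 0.01  0.   ]
```

```bash
python3 -m crank '[{"grip":255,"dp":[-1,-1.6,0],"rot":[0,0.01,0]},{"grip":255,"dp":[-3,-4.7,0],"rot":[0,0.01,0]},{"grip":255,"dp":[-5,-7.9,0],"rot":[0,0.01,0]},{"grip":255,"dp":[-7,-11,0],"rot":[0,0.01,0]},{"grip":255,"dp":[-9,-14.2,0],"rot":[0,0.01,0]},{"grip":255,"dp":[-11,-17.3,0],"rot":[0,0.01,0]},{"grip":255,"dp":[-13,-20.5,0],"rot":[0,0.01,0]},{"grip":255,"dp":[-14,-22,0],"rot":[0,0.01,0]}]';python3 -m crank '[{"grip":255,"dp":[-2,-3.2,0],"rot":[0,0,0]},{"grip":255,"dp":[-3.5,-5.5,0.5],"rot":[0,0,0]},{"grip":255,"dp":[-4.2,-6.6,1],"rot":[0,0,0]},{"grip":255,"dp":[-4.2,-6.6,1],"rot":[0,0,0]}]';  python3 -c "
from h import *
tgt([.608,-.3214,.15],down(156));tgt([.608,-.3214,.038],down(156))
c=capture('side');save(c,'carry.png',(180,180,480,420),2.5)"
```

```text
time: 6.35
tcp_pos: [0.5956, -0.2447, 0.1598]
ee_rot: [3.139, -0.001, 2.721]
wrist_force: [0.8, -0.4, -2.5]
finger_gap: 0.0291
time: 6.68
tcp_pos: [0.6059, -0.3245, 0.1463]
ee_rot: [3.139, -0.004, 2.718]
wrist_force: [-0.1, 0.2, -3.2]
finger_gap: 0.0297
dp [-0.06  0.37 -0.37] rot [ 0.003 -0.004 -0.005]
dp [-0.11  0.34 10.83] rot [ 0.003 -0.004 -0.005]
```

View pics/carry.png

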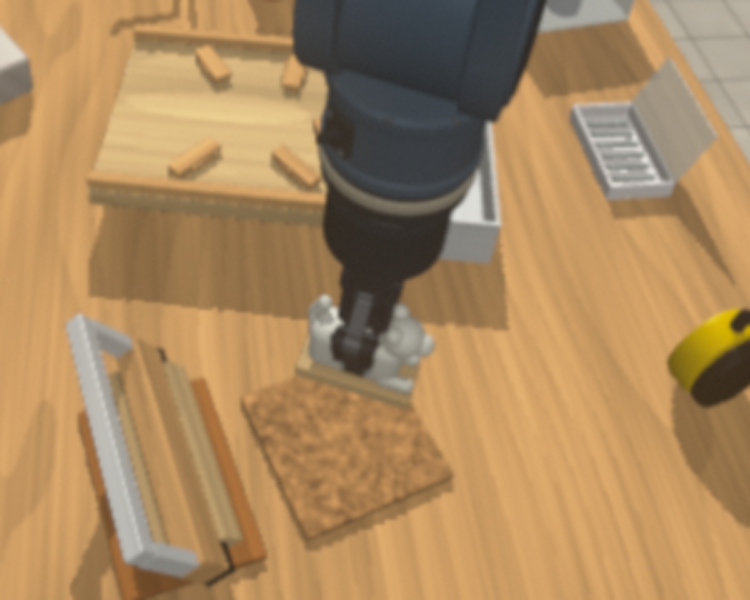

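The carving hangs upright in the fingers at (365,355), with the pad beneath at (345,440). I'll lower it now.

```bash
python3 -m crank '[{"grip":255,"dp":[0,0.3,2],"rot":[0,0,0]},{"grip":255,"dp":[0,0.3,4.5],"rot":[0,0,0]},{"grip":255,"dp":[0,0.3,7],"rot":[0,0,0]},{"grip":255,"dp":[0,0.35,8.8],"rot":[0,0,0]},{"grip":255,"dp":[0,0.35,9.8],"rot":[0,0,0]},{"grip":255,"dp":[0,0.35,10.2],"rot":[0,0,0]},{"grip":255,"dp":[0,0.35,10.5],"rot":[0,0,0]},{"grip":255,"dp":[0,0.35,10.5],"rot":[0,0,0]}]'; python3 -c "
from h import *
tgt([.608,-.3214,.036],down(156))"
```

```text
time: 7.4
tcp_pos: [0.6077, -0.3189, 0.0427]
ee_rot: [3.138, -0.003, 2.719]
wrist_force: [0.2, 0.3, -3.6]
finger_gap: 0.0293
dp [-0.13 -0.22  0.66] rot [ 0.003 -0.003 -0.003]
```

```bash
python3 -m crank '[{"grip":255,"dp":[-0.05,-0.2,0.15],"rot":[0,0,0]},{"grip":255,"dp":[-0.05,-0.2,0.3],"rot":[0,0,0]},{"grip":255,"dp":[-0.05,-0.2,0.4],"rot":[0,0,0]},{"grip":255,"dp":[-0.05,-0.2,0.5],"rot":[0,0,0]},{"grip":255,"dp":[-0.05,-0.2,0.55],"rot":[0,0,0]}]'; python3 -m crank '[{"grip":255,"dp":[0,0,0.05],"rot":[0,0,0]},{"grip":255,"dp":[0,0,0.1],"rot":[0,0,0]}]'
```

```text
time: 7.82
tcp_pos: [0.6073, -0.321, 0.0372]
ee_rot: [3.138, -0.003, 2.719]
wrist_force: [0.7, 0.3, -3.0]
finger_gap: 0.0293
time: 7.98
tcp_pos: [0.6073, -0.321, 0.0365]
ee_rot: [3.138, -0.003, 2.719]
wrist_force: [-5.5, 2.9, 7.7]
finger_gap: 0.0296
```

```bash
python3 -m crank '[{"grip":120,"dp":[0,0,0],"rot":[0,0,0]},{"grip":60,"dp":[0,0,0],"rot":[0,0,0]},{"grip":0,"dp":[0,0,0],"rot":[0,0,0]},{"grip":0,"dp":[0,0,0],"rot":[0,0,0]},{"grip":0,"dp":[0,0,-2],"rot":[0,0,0]},{"grip":0,"dp":[0,0,-6],"rot":[0,0,0]},{"grip":0,"dp":[0,0,-10],"rot":[0,0,0]},{"grip":0,"dp":[0,0,-13],"rot":[0,0,0]}]'; python3 - <<'E'
from h import *
print(ctrl.read_state()['joint_pos'])
# scraper grasp: top-face mid of bar ~ local(0,?,0) -> compute bar end points in both cams
S=Ro.from_euler('ZY',[13.9,-35],degrees=True)
for n in("top","side"):
    W=np.load(n+"0.npy"); P=W[~np.isnan(W[...,0])]
    L=S.inv().apply(P-[.4273,-.3515,.1213])
    m=(abs(L[:,1])<.11)&(abs(L[:,0]+.005)<.02)&(L[:,2]>-.004)&(L[:,2]<.008)
    Q=L[m]; print(n,[np.percentile(Q[:,i],[1,3,50,97,99]).round(4) for i in range(3)])
    m=(abs(L[:,1])<.07)&(L[:,0]>-.02)&(L[:,0]<.012)&(abs(L[:,2])<.03)
    h,e=np.histogram(L[m][:,2],bins=np.arange(-.03,.01,.002)); print('z',h); 
    h,e=np.histogram(L[m][:,0],bins=np.arange(-.02,.012,.002)); print('x',h)
    m&=L[:,2]>-.003; a=np.polyfit(L[m][:,1],L[m][:,0],1); print('tilt x/y deg',np.degrees(a[0]))
E
```

```text
time: 8.65
tcp_pos: [0.6078, -0.3217, 0.1699]
ee_rot: [3.139, -0.001, 2.719]
wrist_force: [1.8, -0.2, 0.3]
finger_gap: 0.0851
[-0.48817907  0.63858142  0.45002421  1.38340537  0.00297685 -0.06579971]
top [array([-0.0154, -0.0145, -0.0042,  0.0022,  0.0028]), array([-0.0956, -0.0907,  0.0031,  0.0874,  0.0912]), array([-0.0039, -0.0036,  0.0007,  0.0034,  0.0039])]
z [  0   0   0   0   0   0   0   2  23  33  40  32  28  48  63 167  85   5
   0]
x [  0   3  13  30  33  37  37  33  49 139 120  31   1   0   0]
tilt x/y deg -0.28792279368910695
side [array([-0.0156, -0.0149, -0.006 ,  0.0005,  0.001 ]), array([-0.0989, -0.097 , -0.0206,  0.0814,  0.0857]), array([-0.0037, -0.0032,  0.0012,  0.0031,  0.0035])]
z [  0   0   0   0   0   0   0   3  25  33  55  44  43  50  82 376 161   1
   0]
x [  0   1  42  75  63  76  72  68  78 236 161   1   0   0   0]
tilt x/y deg 0.1895946718389481
```

```bash
cat >> h.py <<'E'
S=Ro.from_euler('ZY',[13.9,-35],degrees=True)
C=np.array([.4273,-.3515,.1213])+S.apply([-.007,-.004,-.006])
RS=S*Ro.from_euler('x',np.pi)*Ro.from_euler('z',-np.pi/2)
E
python3 - <<'E'
from h import *
print(C)
tgt(C+S.apply([0,0,.09]),RS); tgt([.5,-.33,.25],RS)
E
```

```text
[ 0.42603544 -0.35593361  0.11237005]
dp [ 19.23 -13.75  -1.64] rot [-0.566 -0.279  0.876]
dp [ 9.49 -5.15 -8.02] rot [-0.566 -0.279  0.876]
```

```bash
python3 -m crank '[{"grip":0,"dp":[1,-0.7,-3],"rot":[-0.06,-0.03,0.1]},{"grip":0,"dp":[3,-1.5,-6],"rot":[-0.12,-0.06,0.2]},{"grip":0,"dp":[5.5,-3,-8],"rot":[-0.19,-0.09,0.3]},{"grip":0,"dp":[8,-4.5,-8],"rot":[-0.26,-0.13,0.41]},{"grip":0,"dp":[10.5,-6.5,-7.5],"rot":[-0.33,-0.165,0.52]},{"grip":0,"dp":[13,-8.5,-6.5],"rot":[-0.41,-0.2,0.63]},{"grip":0,"dp":[15.5,-10.5,-5],"rot":[-0.48,-0.235,0.74]},{"grip":0,"dp":[17.5,-12.2,-3.5],"rot":[-0.55,-0.27,0.85]}]'; python3 - <<'E'
from h import *
print(ctrl.read_state()['joint_pos'])
tgt(C+S.apply([0,0,.09]),RS); tgt(C-S.apply([0,0,.021]),RS)
c=capture('top');save(c,'pad1.png',(330,140,500,300),4);W=cloud(c);np.save('top1.npy',W)
P=W[~np.isnan(W[...,0])];T=Ro.from_euler('z',-24.2,degrees=True).inv().apply(P-[.608,-.3214,0])
for a,b in((.014,.024),(.04,.062),(.07,.09)):
    Q=T[(abs(T[:,0])<.06)&(abs(T[:,1])<.03)&(T[:,2]>a)&(T[:,2]<b)]
    if len(Q): print(len(Q),np.percentile(Q[:,:2],[1,3,50,97,99],axis=0).round(4).T)
E
```

```text
time: 9.32
tcp_pos: [0.3964, -0.3617, 0.2051]
ee_rot: [2.574, 0.021, 1.881]
wrist_force: [2.0, -2.2, -0.1]
finger_gap: 0.0855
[-1.05209491  0.13919236 -0.32226608  0.95774471  0.54973995  0.24474555]
dp [ 0.04 -2.83  0.44] rot [-0.042 -0.02   0.068]
dp [-0.2  -2.37 11.53] rot [-0.042 -0.02   0.068]
128 [[-0.0425 -0.0417 -0.0218  0.0383  0.0413]
 [-0.0183 -0.0178  0.0159  0.0212  0.0221]]
219 [[-0.0399 -0.0369 -0.0086  0.0189  0.0213]
 [-0.0135 -0.0118  0.0049  0.0165  0.017 ]]
133 [[-0.0352 -0.0319  0.0228  0.0419  0.0444]
 [-0.0129 -0.0117  0.0029  0.0159  0.016 ]]
```

View pics/pad1.png

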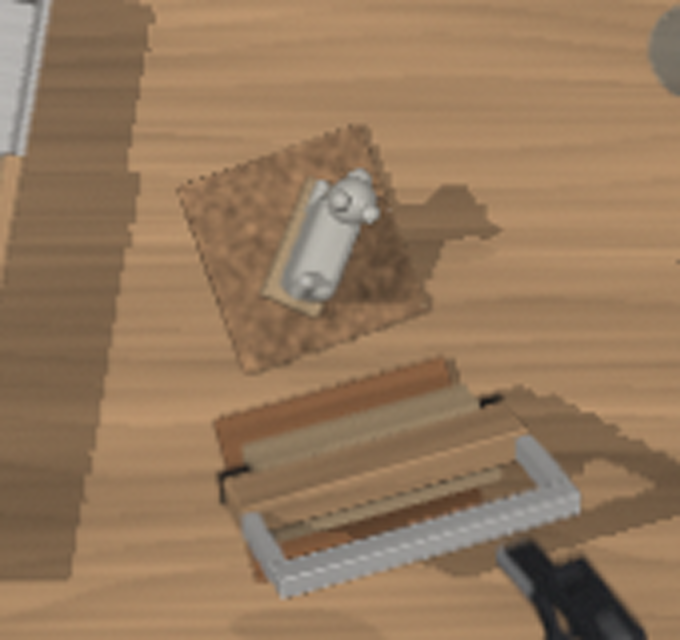

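The carving stands upright at the middle of the pad (325,235) and measures within about 2 mm of centre. The bar runs from (290,580) to (570,500). Next is the scraper grasp.

```bash
python3 -m crank '[{"grip":0,"dp":[0,-2.7,0],"rot":[-0.042,-0.02,0.068]},{"grip":0,"dp":[-0.05,-2.7,0.5],"rot":[-0.042,-0.02,0.068]},{"grip":0,"dp":[-0.05,-2.7,0.5],"rot":[-0.042,-0.02,0.068]},{"grip":0,"dp":[-0.05,-2.7,0.5],"rot":[-0.042,-0.02,0.068]}]'; python3 - <<'E'
from h import *
tgt(C+S.apply([0,0,.09]),RS); tgt(C-S.apply([0,0,.021]),RS)
E
```

```text
time: 9.7
tcp_pos: [0.3713, -0.366, 0.1803]
ee_rot: [2.531, -0.012, 1.802]
wrist_force: [0.1, -0.1, 0.2]
finger_gap: 0.0853
dp [-0.32  0.66 -0.25] rot [-0.001 -0.004 -0.016]
dp [-0.36  0.67 10.85] rot [-0.001 -0.004 -0.016]
```

```bash
python3 -m crank '[{"grip":0,"dp":[-0.3,0.6,0],"rot":[0,0,-0.016]},{"grip":0,"dp":[-0.3,0.66,2],"rot":[0,0,-0.016]},{"grip":0,"dp":[-0.35,0.66,5],"rot":[0,0,-0.016]},{"grip":0,"dp":[-0.35,0.67,8],"rot":[0,0,-0.016]},{"grip":0,"dp":[-0.35,0.67,10],"rot":[0,0,-0.016]},{"grip":0,"dp":[-0.35,0.67,10.8],"rot":[0,0,-0.016]},{"grip":0,"dp":[-0.35,0.67,10.8],"rot":[0,0,-0.016]}]'; python3 - <<'E'
from h import *
tgt(C-S.apply([0,0,.021]),RS)
c=capture('side');save(c,'grasp.png',(190,280,320,420),4.2)
E
```

```text
time: 10.28
tcp_pos: [0.4389, -0.3519, 0.095]
ee_rot: [2.532, -0.004, 1.819]
wrist_force: [0.4, 0.6, 1.2]
finger_gap: 0.0857
dp [-0.08 -0.11 -0.09] rot [-0.001 -0.006  0.002]
```

View pics/grasp.png

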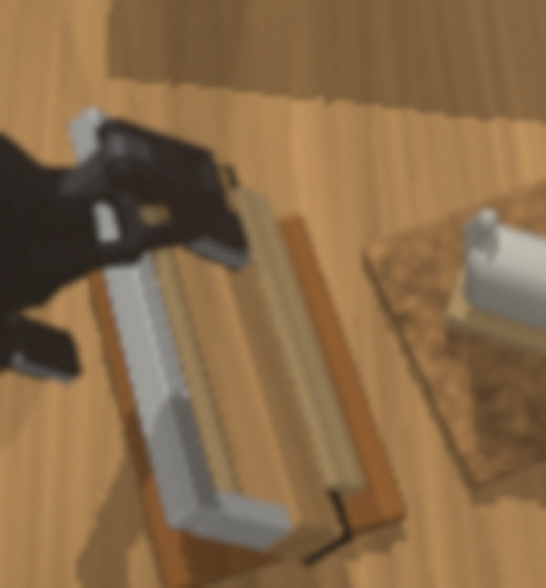

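The fingers straddle the bar at (110,225). Closing.

```bash
python3 -m crank '[{"grip":150,"dp":[0,0,0],"rot":[0,0,0]},{"grip":150,"dp":[0,0,0],"rot":[0,0,0]},{"grip":200,"dp":[0,0,0],"rot":[0,0,0]},{"grip":255,"dp":[0,0,0],"rot":[0,0,0]},{"grip":255,"dp":[0,0,0],"rot":[0,0,0]},{"grip":255,"dp":[0,0,0],"rot":[0,0,0]},{"grip":255,"dp":[0,0,0],"rot":[0,0,0]},{"grip":255,"dp":[0,0,0],"rot":[0,0,0]}]' 90; python3 -m crank '[{"grip":255,"dp":[0,0,0],"rot":[0,0,0]},{"grip":255,"dp":[0,0,0],"rot":[0,0,0]},{"grip":255,"dp":[0,0,-1],"rot":[0,0,0]},{"grip":255,"dp":[0,0,-2],"rot":[0,0,0]},{"grip":255,"dp":[0,0,-4],"rot":[0,0,0]},{"grip":255,"dp":[0,0,-6],"rot":[0,0,0]},{"grip":255,"dp":[0,0,-7],"rot":[0,0,0]},{"grip":255,"dp":[0,0,-7],"rot":[0,0,0]}]'; python3 - <<'E'
from h import *
print(ctrl.read_state()['joint_pos'])
tgt([.42,-.33,.3],down(90)); tgt([.42,-.1,.26],down(78.8))
E
```

```text
time: 11.0
tcp_pos: [0.4379, -0.3531, 0.0963]
ee_rot: [2.532, -0.002, 1.817]
wrist_force: [-10.2, -0.9, 7.2]
finger_gap: 0.0147
time: 11.67
tcp_pos: [0.3987, -0.3641, 0.1553]
ee_rot: [2.532, -0.0, 1.816]
wrist_force: [0.3, -0.7, -3.0]
finger_gap: 0.0142
[-1.06990341  0.16707138 -0.44391717  0.78494885  0.58743753  0.30893263]
dp [  2.79  10.66 -10.2 ] rot [ 0.607 -0.075  0.237]
dp [25.11 12.94 -3.73] rot [ 0.6   -0.135  0.427]
```

```bash
python3 -m crank '[{"grip":255,"dp":[0,0.5,-3],"rot":[0,0,0]},{"grip":255,"dp":[0.5,2,-5],"rot":[0.1,-0.01,0.04]},{"grip":255,"dp":[1,4,-7],"rot":[0.2,-0.02,0.08]},{"grip":255,"dp":[1.5,6,-9],"rot":[0.3,-0.04,0.12]},{"grip":255,"dp":[2,8,-10],"rot":[0.4,-0.05,0.16]},{"grip":255,"dp":[2.5,10,-10],"rot":[0.5,-0.06,0.2]},{"grip":255,"dp":[2.8,10.6,-10.2],"rot":[0.6,-0.075,0.237]},{"grip":255,"dp":[2.8,10.6,-10.2],"rot":[0.607,-0.075,0.237]}]'; python3 - <<'E'
from h import *
print(ctrl.read_state()['joint_pos'])
tgt([.4393,.0368,.23],down(78.8))
E
```

```text
time: 12.33
tcp_pos: [0.4227, -0.3286, 0.2989]
ee_rot: [-3.136, 0.001, 1.573]
wrist_force: [2.6, -0.9, -4.0]
finger_gap: 0.0146
[-0.65822607  0.29501876  0.24288378  1.52268805 -0.00423666  0.9104451 ]
dp [36.54  1.78  6.85] rot [-0.006  0.001  0.198]
```

```bash
python3 -m crank '[{"grip":255,"dp":[2,0,0],"rot":[0,0,0.02]},{"grip":255,"dp":[6,0.3,0],"rot":[0,0,0.05]},{"grip":255,"dp":[10,0.5,0.5],"rot":[0,0,0.08]},{"grip":255,"dp":[14,0.7,2],"rot":[0,0,0.11]},{"grip":255,"dp":[18,0.9,3],"rot":[0,0,0.14]},{"grip":255,"dp":[22,1.1,4],"rot":[0,0,0.17]},{"grip":255,"dp":[26,1.3,5],"rot":[0,0,0.19]},{"grip":255,"dp":[30,1.6,6],"rot":[0,0,0.198]}]';python3 -m crank '[{"grip":255,"dp":[2,0.1,0.2],"rot":[0,0,0]},{"grip":255,"dp":[3,0.3,0.5],"rot":[0,0,0]},{"grip":255,"dp":[3,0.3,0.5],"rot":[0,0,0]}]'; python3 - <<'E'
from h import *
s=ctrl.read_state();print(s['joint_pos'],s['tcp_pos'],s['ee_rot'])
tgt([.4393,.0368,.23],down(78.8))
R=Ro.from_euler('xyz',s['ee_rot'])
for n in('top','side'):
    c=capture(n);W=cloud(c);P=W[~np.isnan(W[...,0])]
    T=Ro.from_euler('z',78.8-90,degrees=True).inv().apply(P-s['tcp_pos'])
    m=(abs(T[:,0])<.03)&(abs(T[:,1])<.13)&(T[:,2]<-.01)&(T[:,2]>-.1)&(P[:,2]>.09)
    Q=T[m];print(n,m.sum(),'x',np.percentile(Q[:,0],[1,3,50,97,99]).round(4),'y',np.percentile(Q[:,1],[1,3,50,97,99]).round(4),'z',np.percentile(Q[:,2],[.5,1,3,50,97,99]).round(4))
    save(c,n+'hold.png',None if n=='top' else (150,140,400,340),1.4 if n=='top' else 3)
E
```

```text
time: 13.0
tcp_pos: [0.437, -0.0266, 0.2371]
ee_rot: [-3.136, 0.001, 1.374]
wrist_force: [1.2, -0.7, -2.1]
finger_gap: 0.0143
time: 13.25
tcp_pos: [0.4457, 0.004, 0.2306]
ee_rot: [-3.135, -0.0, 1.377]
wrist_force: [0.1, -0.1, -2.5]
finger_gap: 0.0149
[ 7.85843429e-03  1.07509216e-01 -1.62107987e-01  1.30755346e+00
  1.57388745e-03  1.77284269e+00] [0.4457169  0.00399944 0.2306244 ] [-3.13503214e+00 -2.62680635e-04  1.37660252e+00]
dp [ 3.09 -1.26  0.07] rot [-0.007 -0.     0.001]Traceback (most recent call last):
  File "<stdin>", line 9, in <module>
    return _quantile_unchecked(
        a, q, axis, out, overwrite_input, method, keepdims, weights)
    return _ureduce(a,
                    func=_quantile_ureduce_func,
    ...<5 lines>...
                    overwrite_input=overwrite_input,
                    method=method)
    r = func(a, **kwargs)
    result = _quantile(arr,
                       quantiles=q,
    ...<2 lines>...
                       out=out,
                       weights=wgt)
    slices_having_nans = np.isnan(arr[-1, ...])
                                  ~~~^^^^^^^^^
IndexError: index -1 is out of bounds for axis 0 with size 0
```

```bash
python3 -m crank '[{"grip":255,"dp":[1.5,-0.6,0],"rot":[-0.007,0,0]},{"grip":255,"dp":[3,-1.2,0],"rot":[-0.007,0,0]},{"grip":255,"dp":[3,-1.2,0],"rot":[-0.007,0,0]},{"grip":255,"dp":[3,-1.2,0],"rot":[-0.007,0,0]}]';python3 - <<'E'
from h import *
s=ctrl.read_state();print(s['tcp_pos'],s['ee_rot'])
c=capture('side');W=cloud(c);P=W[~np.isnan(W[...,0])]
T=Ro.from_euler('z',-11.2,degrees=True).inv().apply(P-s['tcp_pos'])
m=(abs(T[:,0])<.03)&(abs(T[:,1])<.13)&(T[:,2]<.03)&(T[:,2]>-.12)&(P[:,2]>.09)
Q=T[m];f=lambda a:np.percentile(a,[.5,1,3,50,97,99]).round(4)
print(m.sum(),'x',f(Q[:,0]),'y',f(Q[:,1]),'z',f(Q[:,2]))
b=Q[Q[:,2]<-.04]
for y0 in(-.085,-.04,0,.04,.08):
    k=b[abs(b[:,1]-y0)<.01]; 
    if len(k)>5: print(y0,len(k),'x',k[:,0].min().round(4),k[:,0].max().round(4),'z',np.percentile(k[:,2],[2,98]).round(4))
save(c,'sidehold.png',(150,120,400,320),3)
E
```

```text
time: 13.63
tcp_pos: [0.4397, 0.0337, 0.2311]
ee_rot: [3.141, 0.0, 1.375]
wrist_force: [0.1, 0.4, -2.3]
finger_gap: 0.0147
[0.43966961 0.03371488 0.23108687] [3.14062971e+00 2.34163129e-04 1.37543712e+00]
1253 x [-0.0187 -0.0173 -0.0107  0.0059  0.015   0.0205] y [-0.0971 -0.0967 -0.0961 -0.0399  0.0816  0.0884] z [-0.0732 -0.0722 -0.0693 -0.0333  0.0286  0.0293]
-0.085 111 x -0.0129 0.0123 z [-0.0726 -0.041 ]
-0.04 23 x 0.0102 0.0122 z [-0.0733 -0.0419]
0 24 x 0.0108 0.0122 z [-0.0709 -0.0407]
0.04 18 x 0.0108 0.0121 z [-0.0737 -0.0408]
0.08 13 x 0.0112 0.0125 z [-0.0723 -0.0418]
```

View pics/sidehold.png

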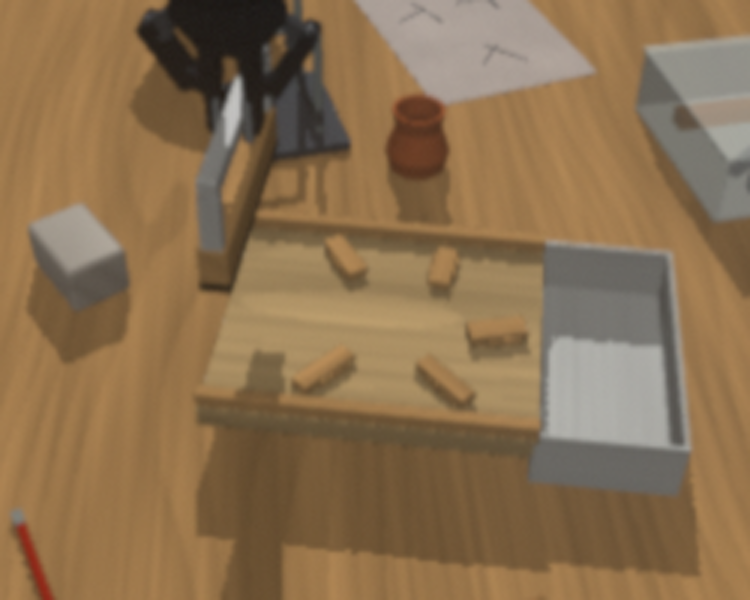

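The scraper is held square and level at (225,200), with all five chips ahead of it. Descending behind them.

```bash
python3 -m crank '[{"grip":255,"dp":[0.3,0,2],"rot":[0,0,0]},{"grip":255,"dp":[0.3,0,4.5],"rot":[0,0,0]},{"grip":255,"dp":[0.3,0,7],"rot":[0,0,0]},{"grip":255,"dp":[0.3,0,9],"rot":[0,0,0]},{"grip":255,"dp":[0.3,0,10],"rot":[0,0,0]},{"grip":255,"dp":[0.3,0,10.3],"rot":[0,0,0]},{"grip":255,"dp":[0.3,0,10.5],"rot":[0,0,0]},{"grip":255,"dp":[0.3,0,10.5],"rot":[0,0,0]}]'; python3 - <<'E'
from h import *
tgt([.4395,.0369,.125],down(78.8))
E
```

```text
time: 14.35
tcp_pos: [0.4408, 0.0358, 0.1264]
ee_rot: [3.14, 0.0, 1.374]
wrist_force: [-0.7, 1.0, -3.3]
finger_gap: 0.0147
dp [ 0.09 -0.15  0.14] rot [ 0.001  0.    -0.001]
```

```bash
for i in 1; do python3 -m crank '[{"grip":255,"dp":[0.1,0,0.1],"rot":[0,0,0]},{"grip":255,"dp":[0.1,0,0.15],"rot":[0,0,0]}]'; python3 -m crank '[{"grip":255,"dp":[0,0,0.08],"rot":[0,0,0]},{"grip":255,"dp":[0,0,0.12],"rot":[0,0,0]}]';  python3 -m crank '[{"grip":255,"dp":[0,0,0.05],"rot":[0,0,0]},{"grip":255,"dp":[0,0,0.1],"rot":[0,0,0]}]'; done
```

```text
time: 14.52
tcp_pos: [0.4417, 0.0367, 0.1257]
ee_rot: [3.139, -0.0, 1.374]
wrist_force: [-0.9, -0.5, -2.9]
finger_gap: 0.0147
time: 14.68
tcp_pos: [0.4421, 0.0367, 0.1249]
ee_rot: [3.138, -0.0, 1.374]
wrist_force: [0.9, 0.6, -2.9]
finger_gap: 0.0145
time: 14.85
tcp_pos: [0.4425, 0.0366, 0.1245]
ee_rot: [3.137, -0.0, 1.374]
wrist_force: [-5.3, -2.8, 19.4]
finger_gap: 0.0146
```

```bash
python3 -m crank '[{"grip":255,"dp":[0,0,-0.12],"rot":[0.004,0,0]},{"grip":255,"dp":[0,0.7,-0.12],"rot":[0.004,0,0]},{"grip":255,"dp":[0,1.8,-0.12],"rot":[0.004,0,0]},{"grip":255,"dp":[0,3,-0.12],"rot":[0.004,0,0]},{"grip":255,"dp":[0,4.2,-0.12],"rot":[0.004,0,0]},{"grip":255,"dp":[0,5.4,-0.12],"rot":[0.004,0,0]},{"grip":255,"dp":[0,6.6,-0.12],"rot":[0.004,0,0]},{"grip":255,"dp":[0,7.8,-0.12],"rot":[0.004,0,0]}]'; python3 - <<'E'
from h import *
tgt([.7043,-.0155,.1257],down(78.8))
E
```

```text
time: 15.52
tcp_pos: [0.5199, 0.0212, 0.1258]
ee_rot: [3.141, -0.0, 1.374]
wrist_force: [-1.3, 0.0, -3.1]
finger_gap: 0.0142
dp [1.00e-02 1.88e+01 2.00e-02] rot [ 0.001 -0.    -0.001]
```

```bash
python3 -m crank '[{"grip":255,"dp":[0,1.1,0],"rot":[0,0,0]},{"grip":255,"dp":[0,2.2,0],"rot":[0,0,0]},{"grip":255,"dp":[0,3.3,0],"rot":[0,0,0]},{"grip":255,"dp":[0,4.4,0],"rot":[0,0,0]},{"grip":255,"dp":[0,5.5,0],"rot":[0,0,0]},{"grip":255,"dp":[0,6.6,0],"rot":[0,0,0]},{"grip":255,"dp":[0,7.7,0],"rot":[0,0,0]},{"grip":255,"dp":[0,8.8,0],"rot":[0,0,0]}]'; python3 - <<'E'
from h import *
tgt([.7043,-.0155,.1257],down(78.8))
c=capture('side');save(c,'push.png',(210,160,400,300),4)
E
```

```text
time: 16.18
tcp_pos: [0.6071, 0.0038, 0.1254]
ee_rot: [3.141, -0.0, 1.374]
wrist_force: [-0.7, 0.6, -2.3]
finger_gap: 0.0147
dp [ 0.01  9.91 -0.02] rot [ 0.    -0.    -0.001]
```

View pics/push.png

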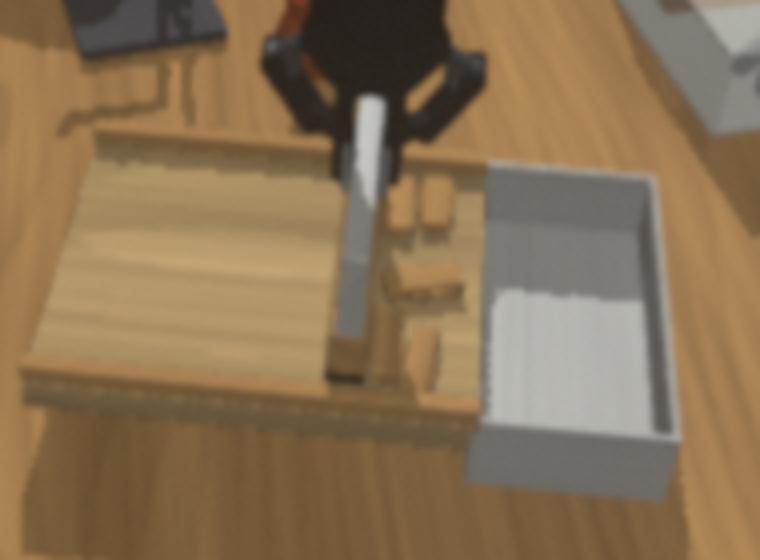

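All chips are ahead of the blade at (390–460, 175–390), none behind. I'll push over the edge.

```bash
python3 -m crank '[{"grip":255,"dp":[0,1,0],"rot":[0,0,0]},{"grip":255,"dp":[0,2,0],"rot":[0,0,0]},{"grip":255,"dp":[0,3,0],"rot":[0,0,0]},{"grip":255,"dp":[0,4,0],"rot":[0,0,0]},{"grip":255,"dp":[0,5,0],"rot":[0,0,0]},{"grip":255,"dp":[0,6,0],"rot":[0,0,0]},{"grip":255,"dp":[0,7,0],"rot":[0,0,0]},{"grip":255,"dp":[0,8,0],"rot":[0,0,0]}]'; python3 -m crank '[{"grip":255,"dp":[0,0.8,0],"rot":[0,0,0]},{"grip":255,"dp":[0,1.5,0],"rot":[0,0,0]},{"grip":255,"dp":[0,2.2,0],"rot":[0,0,0]},{"grip":255,"dp":[0,2.2,0],"rot":[0,0,0]}]';python3 - <<'E'
from h import *
tgt([.7043,-.0155,.1257],down(78.8)); print(ctrl.read_state()['joint_pos'])
c=capture('side');save(c,'push2.png',(280,170,400,300),4)
E
```

```text
time: 16.9
tcp_pos: [0.6875, -0.0124, 0.1249]
ee_rot: [3.141, -0.0, 1.374]
wrist_force: [-0.3, 0.5, -2.8]
finger_gap: 0.0142
time: 17.23
tcp_pos: [0.7099, -0.017, 0.1241]
ee_rot: [3.141, -0.0, 1.374]
wrist_force: [0.2, 0.4, -3.1]
finger_gap: 0.0146
dp [ 0.04 -0.57 -0.16] rot [ 0.    -0.    -0.002]
[-2.40067375e-02  6.99485391e-01  4.41930691e-01  1.31278068e+00
  1.05939068e-04  1.74385786e+00]
```

View pics/push2.png

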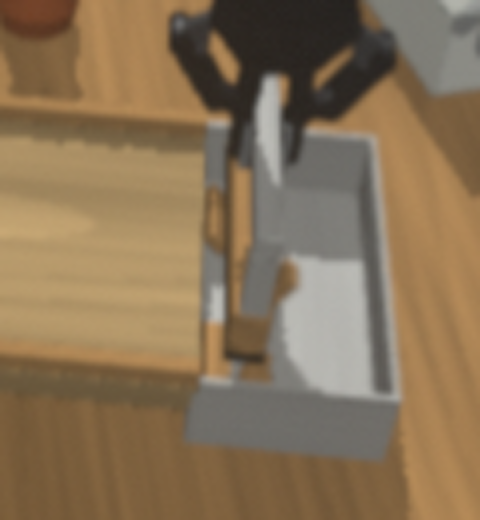

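```bash
python3 -m crank '[{"grip":255,"dp":[0,0,-1],"rot":[0,0,0]},{"grip":255,"dp":[0,0,-3],"rot":[0,0,0]},{"grip":255,"dp":[0,-0.5,-6],"rot":[0,0,0]},{"grip":255,"dp":[0,-2,-9],"rot":[0,0,0]},{"grip":255,"dp":[0,-4,-11],"rot":[0,0,0]},{"grip":255,"dp":[0,-7,-12.5],"rot":[0,0,0]},{"grip":255,"dp":[0,-10,-13],"rot":[0,0,0]},{"grip":255,"dp":[0,-12,-13],"rot":[0,0,0]}]'; python3 - <<'E'
from h import *
tgt([.3634,.3656,.26],down(101.2)); print(ctrl.read_state()['joint_pos'])
c=capture('side');save(c,'trough.png',(280,170,400,300),4)
P=cloud(c);P=P[~np.isnan(P[...,0])]
m=(P[:,0]>.2)&(P[:,0]<.65)&(P[:,1]>.47)&(P[:,2]>.1)&(P[:,2]<.6); print(m.sum(), P[m].min(0) if m.any() else '')
E
```

```text
time: 17.95
tcp_pos: [0.5898, 0.0071, 0.2569]
ee_rot: [3.138, -0.001, 1.374]
wrist_force: [-0.3, 0.3, -2.2]
finger_gap: 0.0142
dp [ 30.73 -29.21  -0.37] rot [ 0.004 -0.    -0.392]
[1.18376287e-02 4.02173338e-01 2.89050776e-01 1.45412014e+00
 3.40515307e-04 1.77946082e+00]
4476 [0.20005258 0.58185255 0.10004691]
```

View pics/trough.png

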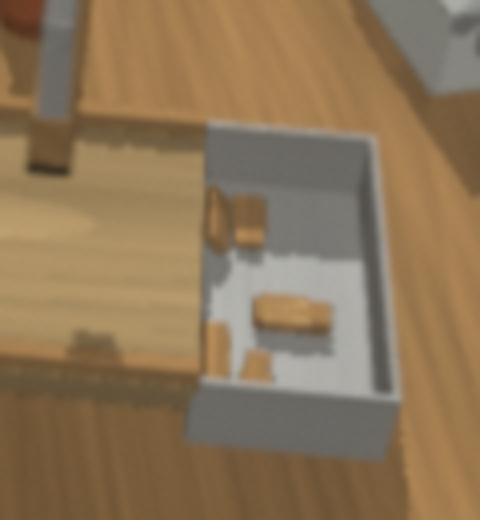

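All five chips are in the trough: (215,215), (250,220), (290,312), (215,350) and (255,365). The board is bare. On to the stand.

```bash
python3 -m crank '[{"grip":255,"dp":[1,-1.5,0],"rot":[0,0,-0.03]},{"grip":255,"dp":[3,-4.5,0],"rot":[0,0,-0.07]},{"grip":255,"dp":[5.5,-7.2,0],"rot":[0,0,-0.12]},{"grip":255,"dp":[8,-10,0],"rot":[0,0,-0.17]},{"grip":255,"dp":[10.5,-13,0],"rot":[0,0,-0.22]},{"grip":255,"dp":[13,-16,0],"rot":[0,0,-0.27]},{"grip":255,"dp":[15.5,-19,0],"rot":[0,0,-0.32]},{"grip":255,"dp":[18,-21.5,0],"rot":[0,0,-0.36]}]'; python3 - <<'E'
from h import *
tgt([.3634,.3656,.24],down(101.2)); print(ctrl.read_state()['joint_pos'])
E
```

```text
time: 18.67
tcp_pos: [0.4094, 0.2271, 0.2575]
ee_rot: [3.139, -0.001, 1.737]
wrist_force: [0.5, 0.3, -2.9]
finger_gap: 0.0145
dp [14.42 -2.24  1.76] rot [ 0.003 -0.001 -0.029]
[ 5.06647604e-01  1.41285792e-01 -5.55391848e-02  1.37111540e+00
 -2.30074415e-04  1.91107956e+00]
```

```bash
python3 -m crank '[{"grip":255,"dp":[1.5,-1,0],"rot":[0,0,-0.01]},{"grip":255,"dp":[4,-2.2,0],"rot":[0,0,-0.029]},{"grip":255,"dp":[7,-2.2,0],"rot":[0,0,-0.029]},{"grip":255,"dp":[10,-2.2,0.5],"rot":[0,0,-0.029]},{"grip":255,"dp":[12.5,-2.2,1],"rot":[0,0,-0.029]},{"grip":255,"dp":[14,-2.2,1.7],"rot":[0,0,-0.029]},{"grip":255,"dp":[14.4,-2.2,1.7],"rot":[0,0,-0.029]},{"grip":255,"dp":[14.4,-2.2,1.7],"rot":[0,0,-0.029]}]'; python3 - <<'E'
from h import *
tgt([.3634,.3656,.159],down(101.2)); print(ctrl.read_state()['joint_pos'])
c=capture('top');np.save('t3.npy',cloud(c)); W=cloud(c);P=W[~np.isnan(W[...,0])]
T=Ro.from_euler('z',11.2,degrees=True).inv().apply(P-[.4615,.385,0])
for s in(1,-1):
    Q=T[(abs(T[:,1]*s-.045)<.02)&(abs(T[:,0])<.06)&(P[:,2]>.11)&(P[:,2]<.165)]
    if len(Q)>9: print(s,len(Q),np.percentile(Q,[2,50,98],axis=0).round(4).T)
E
```

```text
time: 19.33
tcp_pos: [0.3634, 0.3657, 0.2404]
ee_rot: [3.139, -0.0, 1.767]
wrist_force: [-0.1, 0.3, -2.9]
finger_gap: 0.0146
dp [-0.01 -0.02  8.14] rot [ 0.002 -0.     0.001]
[ 7.89285489e-01  2.42241488e-01  2.59226719e-02  1.35258044e+00
 -1.07326784e-03  2.16341991e+00]
1 208 [[-0.0374  0.0066  0.044 ]
 [ 0.0423  0.0458  0.0526]
 [ 0.1167  0.1439  0.1558]]
-1 207 [[-0.038   0.0077  0.0471]
 [-0.0484 -0.0444 -0.0384]
 [ 0.1134  0.1441  0.1558]]
```

```bash
python3 -m crank '[{"grip":255,"dp":[0,0,2],"rot":[0,0,0]},{"grip":255,"dp":[0,0,4.5],"rot":[0,0,0]},{"grip":255,"dp":[0,0,6.5],"rot":[0,0,0]},{"grip":255,"dp":[0,0,7.8],"rot":[0,0,0]},{"grip":255,"dp":[0,0,8.1],"rot":[0,0,0]},{"grip":255,"dp":[0,0,8.1],"rot":[0,0,0]}]'; python3 - <<'E'
from h import *
tgt([.3634,.3656,.159],down(101.2)); tgt([.4615,.385,.159],down(101.2))
c=capture('side');save(c,'hang0.png',(170,70,310,190),5)
E
```

```text
time: 19.88
tcp_pos: [0.364, 0.3639, 0.1598]
ee_rot: [3.14, 0.0, 1.766]
wrist_force: [-0.1, 0.2, -2.3]
finger_gap: 0.0146
dp [ 0.18 -0.03  0.08] rot [ 0.002  0.    -0.001]
dp [0.18 9.97 0.1 ] rot [ 0.002  0.    -0.001]
```

View pics/hang0.png

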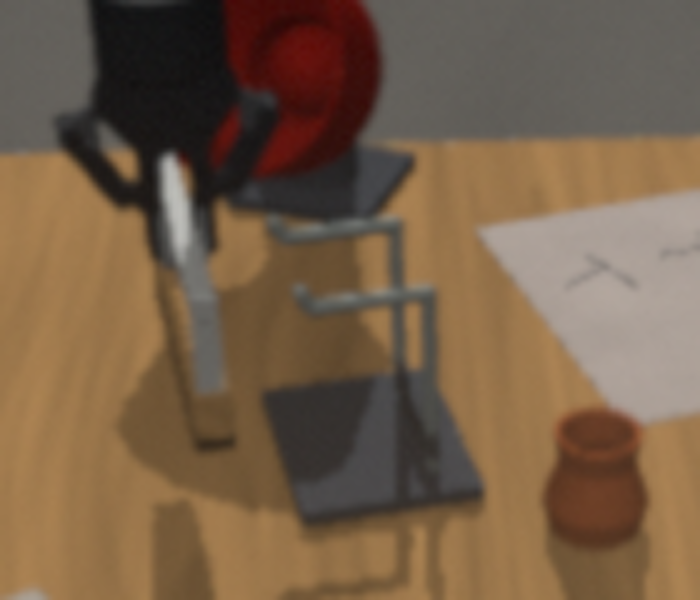

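The scraper is square in front of the prongs, with tips at (275,228) and (303,292). Moving in above them.

```bash
python3 -m crank '[{"grip":255,"dp":[0.1,0.7,0.1],"rot":[0,0,0]},{"grip":255,"dp":[0.2,2,0.1],"rot":[0,0,0]},{"grip":255,"dp":[0.2,3.3,0.1],"rot":[0,0,0]},{"grip":255,"dp":[0.2,4.5,0.1],"rot":[0,0,0]},{"grip":255,"dp":[0.2,5.7,0.1],"rot":[0,0,0]},{"grip":255,"dp":[0.2,6.9,0.1],"rot":[0,0,0]},{"grip":255,"dp":[0.2,8,0.1],"rot":[0,0,0]}]'; python3 -m crank '[{"grip":255,"dp":[0,1,0],"rot":[0,0,0]},{"grip":255,"dp":[0,2,0],"rot":[0,0,0]},{"grip":255,"dp":[0,2,0],"rot":[0,0,0]}]';python3 - <<'E'
from h import *
tgt([.4615,.385,.137],down(101.2))
E
```

```text
time: 20.52
tcp_pos: [0.4442, 0.3823, 0.161]
ee_rot: [3.137, -0.001, 1.765]
wrist_force: [0.0, -0.7, -2.2]
finger_gap: 0.0143
time: 20.77
tcp_pos: [0.4661, 0.3865, 0.162]
ee_rot: [3.135, -0.002, 1.764]
wrist_force: [1.5, 0.9, -3.4]
finger_gap: 0.0147
dp [-0.06 -0.5   2.49] rot [ 0.007 -0.002 -0.002]
```

```bash
python3 -m crank '[{"grip":255,"dp":[0,-0.3,0.5],"rot":[0.006,0,0]},{"grip":255,"dp":[0,-0.4,1.2],"rot":[0.006,0,0]},{"grip":255,"dp":[0,-0.4,1.8],"rot":[0.006,0,0]},{"grip":255,"dp":[0,-0.4,2.2],"rot":[0.006,0,0]},{"grip":255,"dp":[0,-0.4,2.4],"rot":[0.006,0,0]},{"grip":255,"dp":[0,-0.4,2.4],"rot":[0.006,0,0]}]'; python3 -m crank '[{"grip":255,"dp":[0,0,0.1],"rot":[0,0,0]},{"grip":255,"dp":[0,0,0.15],"rot":[0,0,0]}]'; python3 -m crank '[{"grip":255,"dp":[0,0,0.1],"rot":[0,0,0]},{"grip":255,"dp":[0,0,0.12],"rot":[0,0,0]}]'
```

```text
time: 21.27
tcp_pos: [0.4619, 0.3856, 0.1374]
ee_rot: [3.142, -0.001, 1.765]
wrist_force: [-0.7, 0.2, -2.8]
finger_gap: 0.0142
time: 21.43
tcp_pos: [0.4618, 0.3857, 0.1359]
ee_rot: [3.141, -0.002, 1.765]
wrist_force: [0.4, 0.3, -2.5]
finger_gap: 0.0142
time: 21.6
tcp_pos: [0.4618, 0.3857, 0.1347]
ee_rot: [3.141, -0.002, 1.765]
wrist_force: [0.4, -0.0, -3.1]
finger_gap: 0.0142
```

```bash
python3 -m crank '[{"grip":255,"dp":[0,0,0.06],"rot":[0,0,0]},{"grip":255,"dp":[0,0,0.1],"rot":[0,0,0]}]'; python3 -m crank '[{"grip":255,"dp":[0,0,0.05],"rot":[0,0,0]},{"grip":255,"dp":[0,0,0.08],"rot":[0,0,0]}]'
```

```text
time: 21.77
tcp_pos: [0.4619, 0.3858, 0.1338]
ee_rot: [3.141, -0.002, 1.765]
wrist_force: [0.4, 0.7, -2.8]
finger_gap: 0.0144
time: 21.93
tcp_pos: [0.4619, 0.3858, 0.1333]
ee_rot: [3.141, -0.002, 1.765]
wrist_force: [-3.3, -2.4, 7.1]
finger_gap: 0.0148
```

Contact came at the expected height. Releasing slowly, then lifting straight up.

```bash
python3 -m crank '[{"grip":190,"dp":[0,0,0],"rot":[0,0,0]},{"grip":170,"dp":[0,0,0],"rot":[0,0,0]},{"grip":120,"dp":[0,0,0],"rot":[0,0,0]},{"grip":60,"dp":[0,0,0],"rot":[0,0,0]},{"grip":60,"dp":[0,0,0],"rot":[0,0,0]},{"grip":60,"dp":[0,0,0],"rot":[0,0,0]}]' 20;  python3 -m crank '[{"grip":60,"dp":[0,0,-0.5],"rot":[0,0,0]},{"grip":60,"dp":[0,0,-1.5],"rot":[0,0,0]},{"grip":60,"dp":[0,0,-3],"rot":[0,0,0]},{"grip":60,"dp":[0,0,-5],"rot":[0,0,0]},{"grip":60,"dp":[0,0,-8],"rot":[0,0,0]},{"grip":60,"dp":[0,0,-11],"rot":[0,0,0]},{"grip":60,"dp":[0,0,-14],"rot":[0,0,0]},{"grip":60,"dp":[0,0,-17],"rot":[0,0,0]}]'; python3 - <<'E'
from h import *
c=capture('side')
a=c["frame"][70:190,170:310][...,::-1];b=c["frame"][280:400,250:390][...,::-1]
t=c["frame"][170:300,250:390][...,::-1]
im=np.hstack([cv2.resize(x,(400,360),interpolation=cv2.INTER_CUBIC) for x in(a,b)]);cv2.imwrite('pics/final.png',im)
P=cloud(c);P=P[~np.isnan(P[...,0])]
T=Ro.from_euler('z',11.2,degrees=True).inv().apply(P-[.4615,.385,0])
Q=T[(abs(T[:,0])<.03)&(abs(T[:,1])<.11)&(T[:,2]>.05)&(T[:,2]<.18)];print(len(Q),np.percentile(Q,[1,50,99],axis=0).round(4).T)
print(ctrl.read_state()['wrist_force'])
E
```

```text
time: 22.43
tcp_pos: [0.462, 0.3858, 0.1333]
ee_rot: [3.141, -0.002, 1.765]
wrist_force: [-0.6, -0.1, 0.0]
finger_gap: 0.0655
time: 23.1
tcp_pos: [0.4616, 0.3852, 0.306]
ee_rot: [3.14, -0.002, 1.765]
wrist_force: [-0.8, 0.3, 0.1]
finger_gap: 0.0653
712 [[-0.0262 -0.004   0.026 ]
 [-0.0982 -0.0399  0.0908]
 [ 0.0606  0.1232  0.1636]]
[-0.4017204   0.47387601  5.67156513]
```

View pics/final.png

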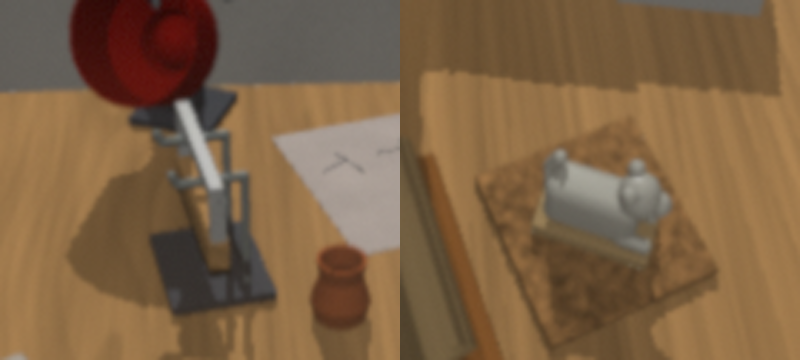

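The scraper hangs by its bar on both prongs (bar from (180,105) to (215,185)). The carving stands upright on the pad at (600,205). I'll let it settle, then hand in.

```bash
python3 -m crank '[{"grip":60,"dp":[0,0,0],"rot":[0,0,0]},{"grip":60,"dp":[0,0,0],"rot":[0,0,0]},{"grip":60,"dp":[0,0,0],"rot":[0,0,0]},{"grip":60,"dp":[0,0,0],"rot":[0,0,0]}]' && python3 - <<'E'
from h import *
c=capture('side');P=cloud(c);P=P[~np.isnan(P[...,0])]
B=Ro.from_euler('z',-11.2,degrees=True).inv().apply(P-[.5568,.0116,0])
print('on board:',((abs(B[:,0]+.005)<.12)&(abs(B[:,1])<.095)&(B[:,2]>.056)&(B[:,2]<.08)).sum(),'above trough rim:',((B[:,0]>.14)&(B[:,0]<.23)&(abs(B[:,1])<.1)&(B[:,2]>.055)&(B[:,2]<.12)).sum())
T=Ro.from_euler('z',11.2,degrees=True).inv().apply(P-[.4615,.385,0])
Q=T[(abs(T[:,0])<.03)&(abs(T[:,1])<.11)&(T[:,2]>.05)&(T[:,2]<.18)];print(np.percentile(Q,[1,50,99],axis=0).round(4).T)
order.hand_in()
E
```

```text
time: 23.48
tcp_pos: [0.462, 0.3856, 0.3109]
ee_rot: [3.136, -0.005, 1.765]
wrist_force: [0.1, -0.1, -0.1]
finger_gap: 0.0654
on board: 2 above trough rim: 0
[[-0.0264 -0.0039  0.0256]
 [-0.0981 -0.0409  0.0894]
 [ 0.061   0.1216  0.1637]]
the job is handed in; nothing more can be done
```

The job is done and handed in at about 23.5 s, well inside the 72 s limit.

- **Carving:** it stands upright on the cork pad, measured within about 2 mm of the middle.
- **Chips:** one push with the scraper sent all five into the trough. All five were visible there afterwards and the board was bare. The last depth check gave 2 stray readings over the board, which I took as noise, and none above the trough rim.
- **Scraper:** it hangs level by its handle on both prongs. It was steady between two checks about 0.4 s apart, and the wrist force was about zero after release.
- **Pot:** I kept clear of it all through, and it looked undisturbed in the last picture.

- **Slips:** on the way to the carving the last joint reached its limit, so I unwound it by half a turn. That cost a few seconds.
- **Disagreement:** the two cameras differed by about 3 mm sideways. I mostly split the difference, and felt for contact before setting the carving down, sweeping and hanging the scraper.

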